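# Press the micrometer into its foam pocket

## Robot

A 6-joint arm with a two-finger parallel gripper is mounted at the origin on the work surface. World frame = base frame: x ahead of the robot, y to its left, z up, the work surface at z = 0. Lengths are in m, angles in rad, forces in N, time in s.
With the tool pointing down it reaches from about 0.275 to 0.975 m from the base axis. Payload 8.4 kg.
Tool frame: the origin (TCP) lies on the mounting face of the last link; the fingertips stand 190 mm ahead of it and the grasp point (between the pads) lies 171 mm ahead of it (env.tip_extent is the distance from the TCP to the fingertips, in m); z points along the fingers, y is the line along which they close (so a half turn about z gives the same grasp; the last joint's range is limited). The gripper opens to 92 mm and grips with 3 to 60 N. Pads are 20 mm wide; open, the fingers measure 128 mm over their backs; the gripper's body (75 mm by 189 mm) begins 69 mm behind the grasp point.
Start: joints at [-1.105, 0.353, 1.633, -0, 1.155, -0.002], TCP at [0.282, -0.558, 0.405] pointing down, gripper open.
Joint ranges: [-2.63, 2.63], [-0.92, 2.1], [0.06, 2.66], [-1.3, 4.44], [0, 2.69], [-3.02, 3.02]. Speed limits (rad/s): [2.22, 2.22, 2.79, 3.14, 3.14, 3.14].

## Interface

Orientations are given as a unit quaternion [w, x, y, z].
In Python, from station import monitor, cams, workorder, env gives the robot as it stands.
- The arm moves only by the tool servo_tool, never from a script. Its argument "targets" is a list of rows, each an object of numbers: "x", "y", "z": the shift along the world's x, y, z in m; "yaw": the turn about the world's z in rad; "fingers": the closure, from -1 (fully open) to 1 (shut), so that 0 is half open. A call has 1 to 10 rows; each row shifts and turns the commanded pose from where the row before left it; what a row does not reach is not made up. A row lasts 1/8 s, in which the tool goes at most 62.5 mm and 10.7 degrees, less where a joint would pass 70% of its speed; a pose out of reach is approached as far as the arm can. A call is refused whole if a number of a shift passes 0.0625 or a number of a turn 0.188, either way. A call with a gripper value outside its range is refused whole. The fingers move at their own pace and stop on an object; "newtons" is the grip in N (left out, the last holds). Time passes only in rows, so rows that do not move let the fingers close. It gives the time, the measured TCP pose, the force, the opening and the grip force at its end, in the units of the state.
- monitor.sense(): the state, without advancing time (a new reading comes with each control period).
- cams.get_image(name): name is "side" or "top" or "wrist"; returns a dict with "color" (480x640x3 uint8, red, green, blue), "fov_y" (degrees; the focal length in pixels is half the picture's height over the tangent of half this angle, whatever the lens; pixels are square), "cx", "cy" (the principal point, pixels), "R" (3x3) and "t" (3): a world point X has camera coordinates R X + t; the wrist camera has in their place "T_tool_cam" (4x4, takes a point from camera to tool coordinates, whose origin is the TCP and whose axes are the flange's). Camera axes: x right, y down, z forward; pixel columns grow to the right and rows downward; lengths in m; the calibration is good to about 2 mm. A picture is of the moment at which its call begins: read the wrist's pose just before it. There is no depth.
- workorder.hand_in(): hands the job in; it is judged then, once.
Trained networks look in a picture, given as the dict that the camera call returned (one of the last four; its "shot" number tells which), for a name from the list of things; names that differ only in an ending like _2 or _b are one class to them, and where a whole thing is asked for, a point or a joint stands for the part that bears it (a point fixed in the world has none). Each returns a list of dicts, best first, with "p" (0 to 1); they miss things now and then, are a little off and sometimes report something else, mostly with a low value. They report only what shows in the picture. A call takes as long as a camera call. They do not tell look-alikes from the thing itself.
- cams.regions_of(picture, target): "pixels" (480x640 bool, what is visible of it) and "bbox" ([left, top, right, bottom] in pixels, round what is visible of it).
- cams.landmark_of(picture, target): "pixel" ([column, row] in pixels: a listed point, or the origin of a listed thing).
The state is a dict: "clock": time; "joints": joint angles; "qvel": joint speeds; "effort": joint torques, N m; "ee_pos": TCP position; "ee_rot": TCP orientation; "wrist_force": force on the tool from outside, world axes, zero at the start; "moment": the same for the moment, N m; "grip_width": finger opening in m; "finger_force": force on a finger pad.
Only numpy, scipy, OpenCV 4.12 (cv2) and the standard library are available. Lean on these libraries where they do the work, as an engineer would, in place of code of your own. Each camera call takes 0.05 s, during which the arm holds its last target. There are 200 camera calls.

## Task

Put the smaller of the two digital micrometers away: set it into the empty die-cut pocket of the foam tray, the way round that fits, and press it fully home so that it lies flat on the pocket's floor, then let go of it. Put it in by hand rather than dropping it, and leave the larger micrometer where it lies.

Things in the scene. Friction and masses are not known exactly. Their poses are not given: they have to be found in the camera images.
- micrometer: Smaller digital micrometer lying flat, 0.27 kg, 158 mm long. Origin: centre of the underside of its grey display block, 52 (x) by 40 (y) by 28 mm high; mass centre within 5 mm of the block's middle; z up, +x to the thimble, light U frame to x = -72, y -20 to +20 mm. Grip across the block's 40 mm (along y), by its top 10 mm only: in the pocket 12 mm stand out of the foam.
- thimble_end (a point): Centre of the free end of the smaller micrometer's thimble (18 mm diameter), at x = +86, y = +10, z = +14 mm in the micrometer's frame, same axes.
- foam_tray: Fixed grey foam tray, 209 x 123 mm, top 26 mm above the bench; origin on the bench under the display block's seat. Home: micrometer origin at (0, 0, +10 mm) here, same yaw. Empty pocket, floor at z = 10 mm: x -77 to 30, y -24 to 24, plus thimble slot x 30 to 90, y -3 to 24 mm; rim bevelled 6 mm. Springy cheeks at y = +/-17 keep the block 4 to 9 mm high or askew until pressed down with 5 to 15 N.
- large_micrometer: Bystander: larger micrometer lying flat, 198 mm long, same 52 x 40 x 28 mm display block (origin under its centre, +x to the thimble) but a far larger U frame, to x = -112 and y = -48 mm; it does not fit the pocket. A steel gear (72 mm) and a setting ring (64 mm) also lie about.
Things that resemble listed ones, but are neither listed nor needed, are in the scene too. Several things have the shape of the foam_tray; the one meant has the colours described above.

How it is judged:
By the outcome, as a careful person would: the job done as asked, in the order asked, and still so for the second after the job is handed in, with the robot touching nothing.
It also fails if it takes over 51 s, if anything falls off the work surface, if the arm or the gripper's body presses on something with over 40 N, if the wrist force passes 120 N, or if a joint passes its speed limit or range.

## Working session

There is one attempt and no reset: what is moved stays moved. The work goes in short steps, Python scripts to look and compute and a tool call to move; the robot and the scene stay as the last step left them, time stands still between calls to the robot, and variables do not carry over. Pictures are saved under pics/ and viewed, at most 10 in all, crops included, and the job is handed in when it is done.

Besides the shell and the picture viewer there is one more tool, called after "Request:" as name(argument=value, ...), one argument or row to a line, values as JSON. servo_tool: Moves the arm, as the interface text tells. Its arguments: {"type":"object","properties":{"targets":{"type":"array"},"newtons":{"type":"number"}},"required":["targets"]}

```bash
mkdir -p pics; cat > h.py <<'E'
import numpy as np, cv2
from scipy.spatial.transform import Rotation as Ro
from station import monitor, cams, workorder, env
def shot(name):
    s=monitor.sense(); im=cams.get_image(name)
    f=240/np.tan(np.radians(im["fov_y"])/2)
    if name=="wrist":
        q=s["ee_rot"]; Rt=Ro.from_quat([q[1],q[2],q[3],q[0]]).as_matrix()
        T=np.array(im["T_tool_cam"]); Rc=Rt@T[:3,:3]; c=Rt@T[:3,3]+np.array(s["ee_pos"])
    else:
        Rc=np.array(im["R"]).T; c=-Rc@np.array(im["t"])
    im["_"]=(f,Rc,c); return im
def w(im,px,z):
    f,Rc,c=im["_"]; d=Rc@np.array([(px[0]-im["cx"])/f,(px[1]-im["cy"])/f,1]); return c+d*(z-c[2])/d[2]
def proj(im,X):
    f,Rc,c=im["_"]; p=Rc.T@(np.array(X)-c); return p[:2]/p[2]*f+[im["cx"],im["cy"]]
def save(im,n): cv2.imwrite("pics/"+n,im["color"][:,:,::-1])
E
python3 - <<'E'
from h import *
for n in ("top","side"):
    im=shot(n); save(im,n+"1.png"); print(n,im["_"][2].round(3))
    for t,z in (("micrometer",0),("thimble_end",.014),("foam_tray",0),("large_micrometer",0)):
        for d in cams.landmark_of(im,t)[:5]: print(t,round(d["p"],2),np.round(d["pixel"]),w(im,d["pixel"],z).round(3)[:2])
E
```

```text
top [ 0.366 -0.027  1.081]
micrometer 0.89 [167. 262.] [0.442 0.315]
thimble_end 0.81 [154. 223.] [0.526 0.347]
foam_tray 0.88 [412. 252.] [ 0.477 -0.236]
foam_tray 0.78 [521. 333.] [ 0.303 -0.476]
foam_tray 0.59 [518. 210.] [ 0.581 -0.478]
large_micrometer 0.77 [258. 186.] [0.619 0.119]
side [0.047 0.808 0.927]
micrometer 0.62 [271. 341.] [0.447 0.311]
thimble_end 0.82 [232. 336.] [0.527 0.348]
thimble_end 0.53 [256. 259.] [0.609 0.122]
foam_tray 0.91 [359. 201.] [ 0.472 -0.232]
foam_tray 0.56 [440. 173.] [ 0.301 -0.481]
large_micrometer 0.72 [256. 260.] [0.616 0.114]
```

View pics/top1.png

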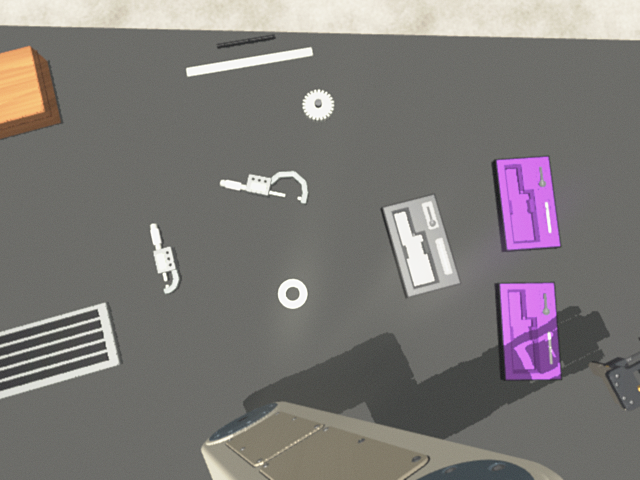

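View pics/side1.png

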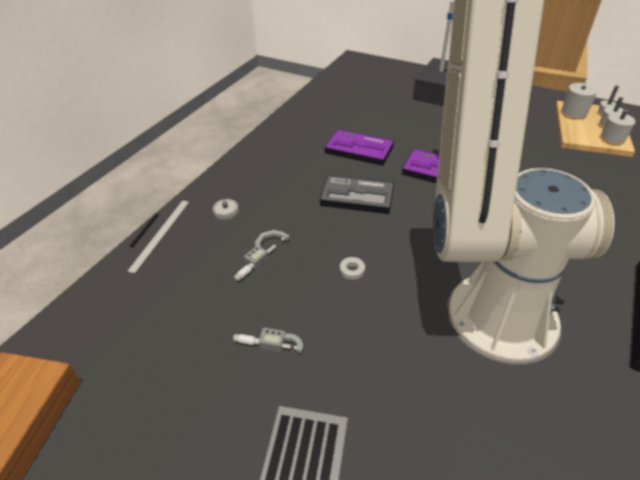

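The top view shows the small micrometer at about (164,260) with its thimble pointing up, and the large one at (262,185). The grey tray is at (420,245), with its pocket's thimble slot pointing up-left. The purple trays are decoys. I'll look at the tray first, since it's on the way.

```bash
python3 - <<'E'
from h import *
s=monitor.sense(); q=s["ee_rot"]; print(s["clock"],s["ee_pos"],Ro.from_quat([q[1],q[2],q[3],q[0]]).as_matrix().round(3),s["grip_width"])
im=shot("wrist"); print(np.array(im["T_tool_cam"]).round(3),im["fov_y"])
E
```

```text
0.5 [ 0.28183007 -0.55784096  0.40465269] [[ 0.893  0.451 -0.   ]
 [ 0.451 -0.893  0.   ]
 [-0.    -0.    -1.   ]] 0.09173226191209524
[[-0.001 -0.963 -0.271  0.076]
 [ 1.    -0.001  0.     0.   ]
 [-0.    -0.271  0.963  0.02 ]
 [ 0.     0.     0.     1.   ]] 64.34314695096319
```

Request:
servo_tool(
  targets=[
    {"x":0.022,"y":0.04,"fingers":-1},
    {"x":0.022,"y":0.04},
    {"x":0.022,"y":0.04},
    {"x":0.022,"y":0.04},
    {"x":0.022,"y":0.04},
    {"x":0.022,"y":0.04},
    {"x":0.022,"y":0.04},
    {"x":0.022,"y":0.04},
    {"x":0,"y":0},
    {"x":0,"y":0},
  ],
)

```text
schema error: expected keys x, y, z, yaw, fingers
```

Request:
servo_tool(
  targets=[
    {"x":0.022,"y":0.04,"z":0,"yaw":-0.027,"fingers":-1},
    {"x":0.022,"y":0.04,"z":0,"yaw":-0.027,"fingers":-1},
    {"x":0.022,"y":0.04,"z":0,"yaw":-0.027,"fingers":-1},
    {"x":0.022,"y":0.04,"z":0,"yaw":-0.027,"fingers":-1},
    {"x":0.022,"y":0.04,"z":0,"yaw":-0.027,"fingers":-1},
    {"x":0.022,"y":0.04,"z":0,"yaw":-0.027,"fingers":-1},
    {"x":0.022,"y":0.04,"z":0,"yaw":-0.027,"fingers":-1},
    {"x":0.022,"y":0.04,"z":0,"yaw":-0.027,"fingers":-1},
    {"x":0,"y":0,"z":0,"yaw":0,"fingers":-1},
    {"x":0,"y":0,"z":0,"yaw":0,"fingers":-1},
  ],
)

```text
clock: 1.8
ee_pos: [0.4577, -0.2381, 0.4048]
ee_rot: [0.0, 0.992, 0.126, -0.0]
wrist_force: [0.3, -0.5, 0.3]
grip_width: 0.092
finger_force: 0.0
```

```bash
python3 - <<'E'
from h import *
im=shot("wrist"); save(im,"tray.png"); print(monitor.sense()["ee_pos"])
for d in cams.landmark_of(im,"foam_tray")[:3]: print(d["p"],d["pixel"],w(im,d["pixel"],0))
for d in cams.regions_of(im,"foam_tray")[:2]:
    m=d["pixels"].astype(np.uint8); c,_=cv2.findContours(m,0,2); c=max(c,key=cv2.contourArea)
    pts=np.array([w(im,p[0],.026)[:2] for p in c],np.float32)
    print(d["p"],d["bbox"],cv2.minAreaRect(pts))
E
```

```text
[ 0.45748664 -0.23851329  0.404714  ]
0.61 [585.3, 149.5] [ 0.58032798 -0.47641884  0.        ]
0.56 [327.2, 188.6] [ 0.47994295 -0.24060961  0.        ]
0.92 [510.7, 5.7, 640.0, 258.9] ((0.5898808836936951, -0.4791330099105835), (0.21000775694847107, 0.13364042341709137), 5.864253520965576)
0.8 [269.2, 63.2, 408.9, 292.3] ((0.490530788898468, -0.25103268027305603), (0.2105065882205963, 0.12458939105272293), 15.967425346374512)
```

View pics/tray.png

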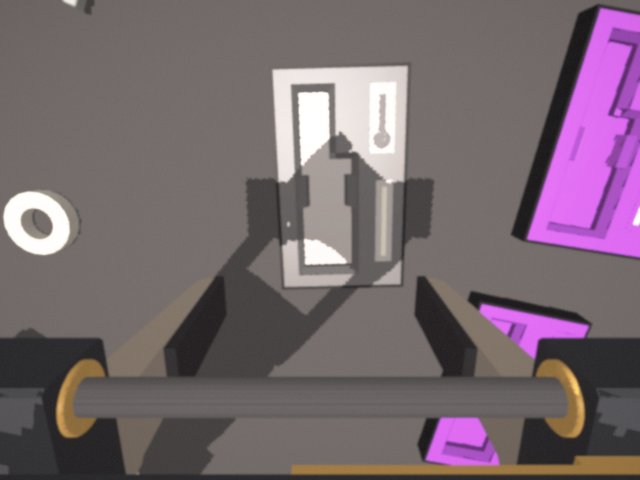

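The wrist view shows the grey tray with corners at about (273,70), (408,66), (402,286) and (284,288). Its pocket rim has corners at about (292,85), (334,85), (356,270) and (300,275), and the thimble slot is at the top left.

```bash
python3 - <<'E'
from h import *
im=shot("wrist")
for n,z,P in (("tray",.026,[(273,70),(408,66),(402,286),(284,288)]),("rim",.026,[(292,85),(334,85),(357,270),(300,275)]),("floor",.01,[(299,93),(328,92),(352,264),(305,265)])):
    X=np.array([w(im,p,z)[:2] for p in P]); print(n,X.round(4).tolist(),X.mean(0).round(4))
    for i in range(4):
        d=X[(i+1)%4]-X[i]; print("  ",np.hypot(*d).round(4),np.degrees(np.arctan2(d[1],d[0])).round(1))
g=cv2.resize(im["color"][50:300,250:430],None,fx=2.4*1.0,fy=2.4,interpolation=cv2.INTER_CUBIC)
cv2.imwrite("pics/traycrop.png",g[:,:,::-1])
E
```

```text
tray [[0.5712, -0.1683], [0.6032, -0.2808], [0.4063, -0.3379], [0.3747, -0.2228]] [ 0.4889 -0.2524]
   0.117 -74.1
   0.205 -163.8
   0.1193 105.3
   0.2039 15.5
rim [[0.5634, -0.187], [0.5725, -0.2227], [0.4116, -0.2891], [0.3924, -0.2352]] [ 0.485  -0.2335]
   0.0368 -75.7
   0.1741 -157.5
   0.0572 109.6
   0.1777 15.8
floor [[0.5598, -0.1933], [0.5672, -0.219], [0.4114, -0.2854], [0.3983, -0.2384]] [ 0.4841 -0.234 ]
   0.0267 -73.8
   0.1694 -156.9
   0.0488 105.6
   0.1677 15.6
```

View pics/traycrop.png

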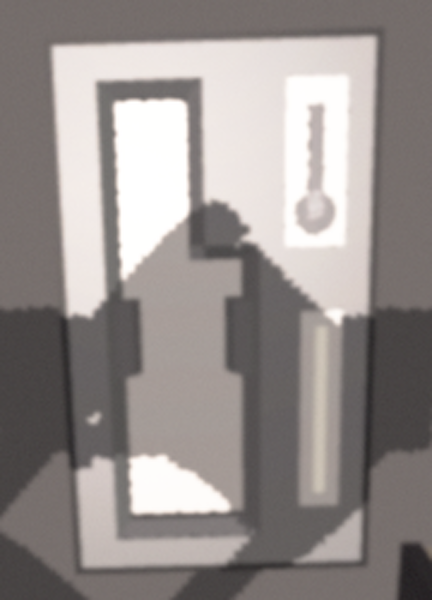

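Request:
servo_tool(
  targets=[
    {"x":-0.003,"y":0.06,"z":0,"yaw":0,"fingers":-1},
    {"x":-0.003,"y":0.06,"z":0,"yaw":0,"fingers":-1},
    {"x":-0.003,"y":0.06,"z":0,"yaw":0,"fingers":-1},
    {"x":-0.003,"y":0.06,"z":-0.02,"yaw":0,"fingers":-1},
    {"x":-0.003,"y":0.06,"z":-0.02,"yaw":0,"fingers":-1},
    {"x":-0.003,"y":0.06,"z":-0.02,"yaw":0,"fingers":-1},
    {"x":-0.003,"y":0.06,"z":-0.02,"yaw":0,"fingers":-1},
    {"x":-0.003,"y":0.06,"z":-0.02,"yaw":0,"fingers":-1},
    {"x":-0.003,"y":0.06,"z":0,"yaw":0,"fingers":-1},
    {"x":0,"y":0.01,"z":0,"yaw":0,"fingers":-1},
  ],
)

```text
clock: 3.25
ee_pos: [0.4312, 0.3107, 0.3057]
ee_rot: [-0.0, 0.992, 0.127, 0.0]
wrist_force: [1.0, 0.4, -1.0]
grip_width: 0.0924
finger_force: 0.0
```

```bash
python3 - <<'E'
from h import *
M=np.array([(90,24),(90,-3),(-77,-24),(-77,24)])/1e3
X=np.array([[0.5598, -0.1933], [0.5672, -0.219], [0.4114, -0.2854], [0.3983, -0.2384]])
a,b=M-M.mean(0),X-X.mean(0); th=np.arctan2((a[:,0]*b[:,1]-a[:,1]*b[:,0]).sum(),(a*b).sum())
R=np.array([[np.cos(th),-np.sin(th)],[np.sin(th),np.cos(th)]]); o=X.mean(0)-R@M.mean(0); print("tray",th,o,(X-o-M@R.T).round(4).tolist())
im=shot("wrist"); save(im,"mic.png"); print(monitor.sense()["ee_pos"])
for t,z in (("micrometer",0),("thimble_end",.014)):
    for d in cams.landmark_of(im,t)[:3]: print(t,d["p"],d["pixel"],w(im,d["pixel"],z))
for d in cams.regions_of(im,"micrometer")[:2]: print(d["p"],d["bbox"])
E
```

```text
tray 0.27506508738969576 [ 0.4793453 -0.2408431] [[0.0004, 0.0], [0.0004, 0.0003], [-0.0004, -0.0005], [-0.0004, 0.0003]]
[0.4312898  0.31009744 0.3058309 ]
micrometer 0.59 [325.5, 217.6] [0.44512526 0.30968811 0.        ]
thimble_end 0.97 [301.7, 97.8] [0.52340676 0.34692839 0.014     ]
0.89 [292.0, 99.6, 350.6, 316.7]
0.45 [558.6, 0.0, 640.0, 71.6]
```

View pics/mic.png

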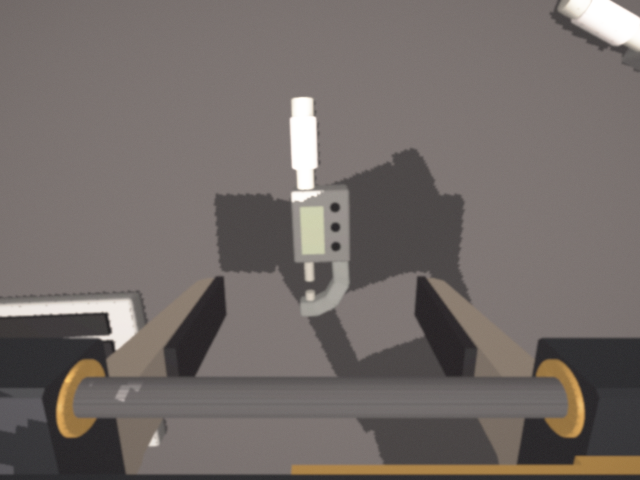

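The wrist view shows the small micrometer's block with corners at about (293,191), (348,189), (349,262) and (295,261). The thimble end is at about (302,98), and the block lies nearly parallel to the open fingers.

```bash
python3 - <<'E'
from h import *
im=shot("wrist")
X=np.array([w(im,p,.028)[:2] for p in [(293,191),(348,189),(349,262),(295,261)]]); print(X.round(4).tolist(),X.mean(0).round(4))
for i in range(4):
    d=X[(i+1)%4]-X[i]; print("  ",np.hypot(*d).round(4),np.degrees(np.arctan2(d[1],d[0])).round(1))
T=w(im,(302,98),.014)[:2]; d=T-X.mean(0); print(T,np.hypot(*d),np.arctan2(d[1],d[0])-np.arctan2(10,86))
s=monitor.sense(); q=s["ee_rot"]; print(s["ee_pos"],2*np.arctan2(q[2],q[1]))
g=np.array(s["ee_pos"])
E
```

```text
[[0.4631, 0.3333], [0.4736, 0.2976], [0.4235, 0.283], [0.4147, 0.3205]] [0.4437 0.3086]
   0.0372 -73.6
   0.0522 -163.8
   0.0385 103.2
   0.0501 14.8
[0.52313585 0.34216188] 0.08621994492683606 0.28449394141983414
[0.43124018 0.30668351 0.30598035] 0.25034044094501345
```

```bash
python3 - <<'E'
from h import *
for i in range(3):
    s=monitor.sense(); im=shot("wrist")
    print(s["clock"],np.round(s["ee_pos"],4),np.abs(s["qvel"]).max().round(4),[np.round(d["pixel"],1) for d in cams.landmark_of(im,"thimble_end")[:1]],[w(im,d["pixel"],.014).round(4) for d in cams.landmark_of(im,"thimble_end")[:1]],[w(im,d["pixel"],0).round(4) for d in cams.landmark_of(im,"micrometer")[:1]])
E
```

```text
3.5 [0.4312 0.3067 0.306 ] 0.0042 [array([294.8,  93.7])] [array([0.5247, 0.3472, 0.014 ])] [array([0.5246, 0.3466, 0.    ])]
3.7 [0.4313 0.3072 0.3062] 0.0078 [] [] [array([0.4421, 0.3124, 0.    ])]
3.9 [0.4311 0.3079 0.3061] 0.0043 [array([295.8,  97.6])] [array([0.5225, 0.3476, 0.014 ])] [array([0.4441, 0.3131, 0.    ])]
```

Request:
servo_tool(
  targets=[
    {"x":0.012,"y":0.004,"z":-0.02,"yaw":0.02,"fingers":-1},
    {"x":0,"y":0,"z":-0.02,"yaw":0,"fingers":-1},
    {"x":0,"y":0,"z":-0.02,"yaw":0,"fingers":-1},
    {"x":0,"y":0,"z":-0.02,"yaw":0,"fingers":-0.7},
    {"x":0,"y":0,"z":0,"yaw":0,"fingers":-0.7},
    {"x":0,"y":0,"z":0,"yaw":0,"fingers":-0.7},
    {"x":0,"y":0,"z":0,"yaw":0,"fingers":-0.7},
  ],
)

```text
clock: 4.97
ee_pos: [0.4433, 0.3125, 0.2269]
ee_rot: [-0.0, 0.991, 0.135, 0.001]
wrist_force: [-0.1, 0.3, -0.5]
grip_width: 0.0783
finger_force: 0.0
```

```bash
python3 - <<'E'
from h import *
im=shot("wrist"); save(im,"pre.png"); s=monitor.sense(); q=s["ee_rot"]; print(s["clock"],np.round(s["ee_pos"],4),2*np.arctan2(q[2],q[1]))
for t,z in (("micrometer",0),("thimble_end",.014)):
    for d in cams.landmark_of(im,t)[:2]: print(t,d["p"],d["pixel"],w(im,d["pixel"],z))
E
```

```text
5.025 [0.4433 0.3125 0.2268] 0.27183919735681283
micrometer 0.82 [320.2, 268.6] [0.44427512 0.31232478 0.        ]
thimble_end 0.54 [320.8, 268.9] [0.44912773 0.31334628 0.014     ]
```

View pics/pre.png

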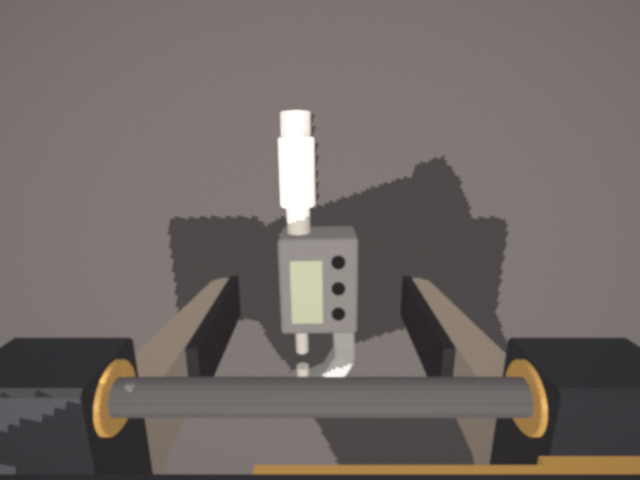

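The block spans columns 280 to 357 and is centred and square between the fingers (inner edges at 240 and 403). I'll lower and grip.

Request:
servo_tool(
  targets=[
    {"x":0.001,"y":0,"z":-0.009,"yaw":0,"fingers":-0.7},
    {"x":0,"y":0,"z":-0.009,"yaw":0,"fingers":-0.7},
    {"x":0,"y":0,"z":0,"yaw":0,"fingers":-0.7},
    {"x":0,"y":0,"z":0,"yaw":0,"fingers":1},
    {"x":0,"y":0,"z":0,"yaw":0,"fingers":1},
    {"x":0,"y":0,"z":0,"yaw":0,"fingers":1},
    {"x":0,"y":0,"z":0,"yaw":0,"fingers":1},
    {"x":0,"y":0,"z":0,"yaw":0,"fingers":1},
    {"x":0,"y":0,"z":0,"yaw":0,"fingers":1},
  ],
  newtons=35,
)

```text
clock: 6.25
ee_pos: [0.4441, 0.3124, 0.2081]
ee_rot: [-0.0, 0.991, 0.135, 0.0]
wrist_force: [-0.4, 0.3, 1.8]
grip_width: 0.0397
finger_force: 35.0
```

Request:
servo_tool(
  targets=[
    {"x":0,"y":0,"z":0.02,"yaw":0,"fingers":1},
    {"x":0,"y":0,"z":0.03,"yaw":0,"fingers":1},
    {"x":0.004,"y":-0.03,"z":0.03,"yaw":0,"fingers":1},
    {"x":0.004,"y":-0.05,"z":0.02,"yaw":0,"fingers":1},
    {"x":0.004,"y":-0.05,"z":0,"yaw":0,"fingers":1},
    {"x":0.004,"y":-0.05,"z":0,"yaw":0,"fingers":1},
    {"x":0.004,"y":-0.05,"z":0,"yaw":0,"fingers":1},
    {"x":0.004,"y":-0.05,"z":0,"yaw":0,"fingers":1},
    {"x":0.004,"y":-0.05,"z":0,"yaw":0,"fingers":1},
    {"x":0.004,"y":-0.05,"z":0,"yaw":0,"fingers":1},
  ],
)

```text
clock: 7.5
ee_pos: [0.4756, -0.0694, 0.3078]
ee_rot: [-0.0, 0.991, 0.135, -0.0]
wrist_force: [0.5, -0.0, -2.6]
grip_width: 0.0397
finger_force: 35.0
```

Request:
servo_tool(
  targets=[
    {"x":0.003,"y":-0.05,"z":0,"yaw":0,"fingers":1},
    {"x":0,"y":-0.05,"z":0,"yaw":0,"fingers":1},
    {"x":0,"y":-0.043,"z":0,"yaw":0,"fingers":1},
    {"x":0,"y":-0.03,"z":0,"yaw":0,"fingers":1},
    {"x":0,"y":0,"z":0,"yaw":0,"fingers":1},
    {"x":0,"y":0,"z":0,"yaw":0,"fingers":1},
    {"x":0,"y":0,"z":0,"yaw":0,"fingers":1},
    {"x":0,"y":0,"z":0,"yaw":0,"fingers":1},
  ],
)

```text
clock: 8.5
ee_pos: [0.4791, -0.2399, 0.308]
ee_rot: [-0.0, 0.991, 0.136, -0.0]
wrist_force: [0.0, -0.4, -2.5]
grip_width: 0.0398
finger_force: 35.0
```

```bash
python3 - <<'E'
from h import *
im=shot("wrist"); s=monitor.sense(); q=s["ee_rot"]; print(s["clock"],np.round(s["ee_pos"],4),2*np.arctan2(q[2],q[1]),np.abs(s["qvel"]).max(),s["grip_width"])
o=np.array([.4793,-.2408]); th=.275; c,sn=np.cos(th),np.sin(th)
img=im["color"].copy()
def P(x,y,z): return tuple(int(v) for v in np.round(proj(im,[o[0]+(c*x-sn*y)/1e3,o[1]+(sn*x+c*y)/1e3,z])))
for z,e in ((.010,0),(.026,6)):
    L=[(90+e,24+e),(90+e,-3-e),(30+e,-3-e),(30+e,-24-e),(-77-e,-24-e),(-77-e,24+e)]
    cv2.polylines(img,[np.array([P(*p,z) for p in L])],True,(255,0,0) if e else (0,160,0),1)
g=cv2.resize(img[20:420,150:500],None,fx=1.5,fy=1.5,interpolation=cv2.INTER_CUBIC); cv2.imwrite("pics/over.png",g[:,:,::-1])
E
```

```text
8.55 [ 0.4791 -0.2401  0.308 ] 0.27282153157544853 0.005104625899064177 0.0396054823748011
```

View pics/over.png

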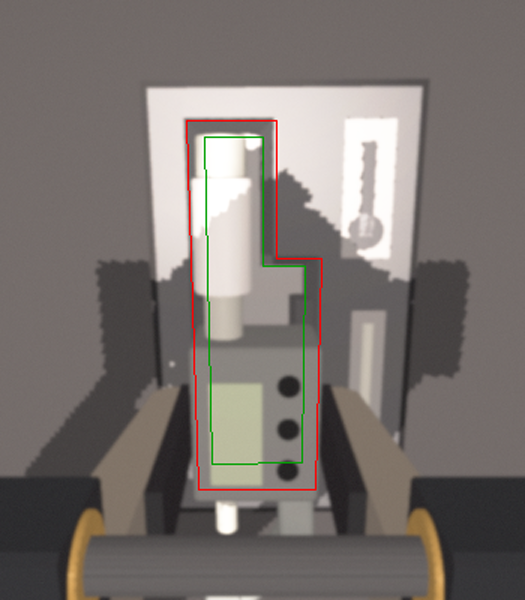

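The red rim overlay lies on the pocket's visible bevel, so the tray pose holds. The micrometer hangs straight over the pocket, and I'll lower it.

Request:
servo_tool(
  targets=[
    {"x":0,"y":-0.001,"z":-0.02,"yaw":0.002,"fingers":1},
    {"x":0,"y":0,"z":-0.02,"yaw":0,"fingers":1},
    {"x":0,"y":0,"z":-0.02,"yaw":0,"fingers":1},
    {"x":0,"y":0,"z":-0.01,"yaw":0,"fingers":1},
    {"x":0,"y":0,"z":0,"yaw":0,"fingers":1},
    {"x":0,"y":0,"z":-0.003,"yaw":0,"fingers":1},
    {"x":0,"y":0,"z":-0.003,"yaw":0,"fingers":1},
    {"x":0,"y":0,"z":-0.003,"yaw":0,"fingers":1},
    {"x":0,"y":0,"z":0,"yaw":0,"fingers":1},
  ],
)

```text
clock: 9.68
ee_pos: [0.4791, -0.2417, 0.229]
ee_rot: [-0.0, 0.991, 0.136, 0.0]
wrist_force: [-0.1, 1.0, -1.8]
grip_width: 0.0396
finger_force: 35.0
```

Request:
servo_tool(
  targets=[
    {"x":0,"y":0.001,"z":-0.002,"yaw":0,"fingers":1},
    {"x":0,"y":0,"z":-0.002,"yaw":0,"fingers":1},
    {"x":0,"y":0,"z":-0.002,"yaw":0,"fingers":1},
    {"x":0,"y":0,"z":0,"yaw":0,"fingers":1},
  ],
)

```text
clock: 10.18
ee_pos: [0.4795, -0.2408, 0.2242]
ee_rot: [0.0, 0.991, 0.136, 0.001]
wrist_force: [1.0, 3.8, -0.0]
grip_width: 0.0397
finger_force: 34.9
```

Request:
servo_tool(
  targets=[
    {"x":0,"y":0.0005,"z":-0.002,"yaw":0,"fingers":1},
    {"x":0,"y":0,"z":-0.002,"yaw":0,"fingers":1},
    {"x":0,"y":0,"z":0,"yaw":0,"fingers":1},
    {"x":0,"y":0,"z":0,"yaw":0,"fingers":1},
  ],
)

```text
clock: 10.68
ee_pos: [0.4789, -0.2401, 0.2186]
ee_rot: [-0.0, 0.991, 0.136, -0.0]
wrist_force: [0.0, 2.8, -1.2]
grip_width: 0.0395
finger_force: 34.9
```

Request:
servo_tool(
  targets=[
    {"x":0,"y":0,"z":-0.001,"yaw":0,"fingers":1},
    {"x":0,"y":0,"z":0,"yaw":0,"fingers":1},
    {"x":0,"y":0,"z":0,"yaw":0,"fingers":1},
  ],
)

```text
clock: 11.05
ee_pos: [0.479, -0.2402, 0.218]
ee_rot: [-0.0, 0.991, 0.136, -0.0]
wrist_force: [-0.6, 2.7, 2.3]
grip_width: 0.0392
finger_force: 34.9
```

Request:
servo_tool(
  targets=[
    {"x":0,"y":0,"z":-0.001,"yaw":0,"fingers":1},
    {"x":0,"y":0,"z":-0.001,"yaw":0,"fingers":1},
    {"x":0,"y":0,"z":0,"yaw":0,"fingers":1},
    {"x":0,"y":0,"z":0,"yaw":0,"fingers":1},
  ],
)

```text
clock: 11.55
ee_pos: [0.4791, -0.2404, 0.2174]
ee_rot: [0.0, 0.991, 0.136, 0.0]
wrist_force: [-4.9, 4.0, 20.9]
grip_width: 0.0395
finger_force: 35.0
```

Resistance rose to 21 N at the height expected for home, so the block is on the floor. I'll release, rise and check.

Request:
servo_tool(
  targets=[
    {"x":0,"y":0,"z":0.001,"yaw":0,"fingers":-0.4},
    {"x":0,"y":0,"z":0,"yaw":0,"fingers":-0.4},
    {"x":0,"y":0,"z":0,"yaw":0,"fingers":-0.4},
    {"x":0,"y":0,"z":0,"yaw":0,"fingers":-0.4},
    {"x":0,"y":0,"z":0.02,"yaw":0,"fingers":-0.4},
    {"x":0,"y":0,"z":0.03,"yaw":0,"fingers":-0.4},
    {"x":0,"y":0,"z":0.03,"yaw":0,"fingers":-0.4},
    {"x":0,"y":0,"z":0,"yaw":0,"fingers":-0.4},
    {"x":0,"y":0,"z":0,"yaw":0,"fingers":-0.4},
    {"x":0,"y":0,"z":0,"yaw":0,"fingers":-0.4},
  ],
)

```text
clock: 12.8
ee_pos: [0.4786, -0.24, 0.2958]
ee_rot: [-0.001, 0.991, 0.136, -0.001]
wrist_force: [0.2, -0.7, 0.0]
grip_width: 0.0645
finger_force: 0.0
```

```bash
python3 - <<'E'
from h import *
im=shot("wrist"); s=monitor.sense(); q=s["ee_rot"]; print(s["clock"],np.round(s["ee_pos"],4),np.abs(s["qvel"]).max().round(4))
o=np.array([.4793,-.2408]); th=.275; c,sn=np.cos(th),np.sin(th)
img=im["color"].copy()
def P(x,y,z): return tuple(int(v) for v in np.round(proj(im,[o[0]+(c*x-sn*y)/1e3,o[1]+(sn*x+c*y)/1e3,z])))
L=[(26,20),(26,-20),(-26,-20),(-26,20)]
cv2.polylines(img,[np.array([P(*p,.038) for p in L])],True,(0,200,0),1)
cv2.polylines(img,[np.array([P(*p,.044) for p in L])],True,(255,0,0),1)
cv2.circle(img,P(86,10,.024),2,(255,0,0),-1)
g=cv2.resize(img[20:420,150:500],None,fx=1.5,fy=1.5,interpolation=cv2.INTER_CUBIC); cv2.imwrite("pics/home.png",g[:,:,::-1])
E
```

```text
12.85 [ 0.4787 -0.24    0.2959] 0.0047
```

View pics/home.png

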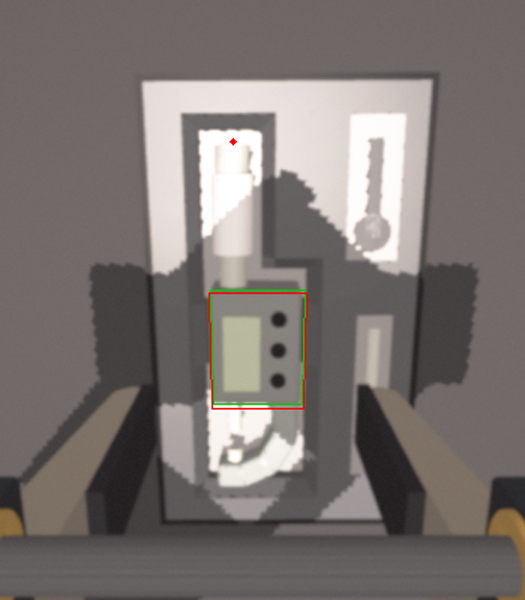

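The block top lies on the overlay for home (z = 38 mm), and the thimble end is at its predicted spot near (233,141). One press from above with closed fingers will confirm it's flat.

Request:
servo_tool(
  targets=[
    {"x":0.0005,"y":-0.0005,"z":0,"yaw":0,"fingers":1},
    {"x":0,"y":0,"z":-0.01,"yaw":0,"fingers":1},
    {"x":0,"y":0,"z":-0.015,"yaw":0,"fingers":1},
    {"x":0,"y":0,"z":-0.015,"yaw":0,"fingers":1},
    {"x":0,"y":0,"z":-0.01,"yaw":0,"fingers":1},
    {"x":0,"y":0,"z":-0.01,"yaw":0,"fingers":1},
    {"x":0,"y":0,"z":-0.004,"yaw":0,"fingers":1},
    {"x":0,"y":0,"z":0,"yaw":0,"fingers":1},
    {"x":0,"y":0,"z":0,"yaw":0,"fingers":1},
  ],
)

```text
clock: 13.98
ee_pos: [0.4797, -0.2408, 0.2333]
ee_rot: [0.0, 0.991, 0.136, 0.0]
wrist_force: [-0.8, -0.5, -0.0]
grip_width: 0.0004
finger_force: 0.0
```

Request:
servo_tool(
  targets=[
    {"x":0,"y":0,"z":-0.002,"yaw":0,"fingers":1},
    {"x":0,"y":0,"z":-0.001,"yaw":0,"fingers":1},
    {"x":0,"y":0,"z":0,"yaw":0,"fingers":1},
    {"x":0,"y":0,"z":0,"yaw":0,"fingers":1},
  ],
)

```text
clock: 14.48
ee_pos: [0.4795, -0.2407, 0.23]
ee_rot: [0.0, 0.991, 0.136, 0.0]
wrist_force: [-0.2, -0.8, 0.5]
grip_width: 0.0002
finger_force: 0.0
```

Request:
servo_tool(
  targets=[
    {"x":0,"y":0,"z":-0.001,"yaw":0,"fingers":1},
    {"x":0,"y":0,"z":-0.001,"yaw":0,"fingers":1},
    {"x":0,"y":0,"z":-0.001,"yaw":0,"fingers":1},
    {"x":0,"y":0,"z":0,"yaw":0,"fingers":1},
    {"x":0,"y":0,"z":0,"yaw":0,"fingers":1},
  ],
)

```text
clock: 15.1
ee_pos: [0.4796, -0.2409, 0.2284]
ee_rot: [0.0, 0.991, 0.136, 0.0]
wrist_force: [-5.3, 2.2, 20.0]
grip_width: 0.0002
finger_force: 10.1
```

Contact came at 38.4 mm under 20 N, against 38 mm expected at home, so it's seated. I'll retreat and hand in.

Request:
servo_tool(
  targets=[
    {"x":0,"y":0,"z":0.01,"yaw":0,"fingers":1},
    {"x":0,"y":0,"z":0.04,"yaw":0,"fingers":1},
    {"x":0,"y":0,"z":0.04,"yaw":0,"fingers":1},
    {"x":0,"y":0,"z":0.03,"yaw":0,"fingers":1},
    {"x":0,"y":0,"z":0,"yaw":0,"fingers":1},
    {"x":0,"y":0,"z":0,"yaw":0,"fingers":1},
  ],
)

```text
clock: 15.85
ee_pos: [0.4792, -0.2405, 0.3462]
ee_rot: [-0.0, 0.991, 0.136, -0.0]
wrist_force: [-0.6, 1.0, -0.1]
grip_width: 0.0003
finger_force: 0.0
```

```bash
python3 - <<'E'
from h import *
im=shot("wrist")
for t,z in (("micrometer",.01),("thimble_end",.024)):
    for d in cams.landmark_of(im,t)[:2]: print(t,d["p"],w(im,d["pixel"],z).round(4))
print(workorder.hand_in())
E
```

```text
micrometer 0.65 [ 0.4787 -0.2433  0.01  ]
thimble_end 0.97 [ 0.5594 -0.2077  0.024 ]
thimble_end 0.36 [ 0.4811 -0.2405  0.024 ]
the job is handed in; nothing more can be done
None
```

The smaller micrometer is seated in the grey tray's pocket, pressed home (block top measured at 38.4 mm, 38 mm expected) and released; the larger one was not touched, and the job was handed in at about 16 s (no verdict returned).

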